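Start the fusing kiln from its control box

TASK

Start the fusing kiln with closed fingers, in this order: push the raised end of the power rocker right down so it is switched on, press the long bar key fully down so that it stays down, then press the flat round start button fully down for a moment and let it come back up. Do not press the short square key or the mushroom stop button, do not press a control before its turn, and leave the jars and the glass bar where they stand. Finish with the hand clear of everything.

Things in the scene. Friction and masses are not known exactly. Their poses are not given: they have to be found in the camera images.
- console: Fixed grey steel kiln control box, 210 mm (its x) by 300 mm (y) by 60 mm high, flat level deck. Origin: centre of underside, z up, x away from the robot within 0.4 rad of yaw. Six deck places (x -47 or +47 mm, y -95, 0 or +95 mm) hold, in any arrangement, five control modules square with the box and one small jar.
- rocker (a joint): Power rocker: black paddle 70 mm long (console x), 34 wide, 12 thick, see-sawing on a pin in its middle, parallel to console y, 18 mm above the deck. Value in rad: near 0 (start 0 to 0.06) is off, far end (console +x) raised; 0.44 is fully on, far end down. Light friction (2 to 4 N on its end); it stays where it is left.
- rocker_press (a point): Point on the top face of the rocker's raised far half, on its mid line, 26 mm from the pin: press here. It goes with the paddle: about 29 mm above the deck (89 mm above the bench) when off, about 18 mm above the deck when fully on.
- long_key (a joint): Programme key for fusing: the long bar key. Value = how far it is pressed down, m: 0 to 0.001 at the start, 0.008 fully down. Needs about 3 N and latches: it stays down where it is left.
- long_key_top (a point): Centre of the flat top of the long bar key, 66 mm long (console y) by 24 mm wide (console x); 26 mm above the deck when up, 18 mm when fully down. Moulded black plastic. Works straight up and down. Sits on an aluminium faceplate 84 mm square and 8 mm thick.
- short_key (a joint): Programme key for annealing: the short square key, not wanted today. Value = how far pressed, m: 0 up, 0.008 down. Needs about 3 N and stays down where it is left.
- short_key_top (a point): Centre of the flat top of the short square key, 24 by 24 mm, 26 mm above the deck when up. Moulded black plastic. Works straight up and down. Sits on an aluminium faceplate 84 mm square and 8 mm thick.
- start (a joint): Start button: flat round spring button. Value = how far it is pressed, m: 0 up, 0.008 fully down. The spring needs 1.2 N to start and 4 N fully down, and brings it back up when let go.
- start_top (a point): Centre of the flat top of the round start button, 32 mm in diameter, 26 mm above the deck when up. Moulded black plastic. Works straight up and down. Sits on an aluminium faceplate 84 mm square and 8 mm thick.
- stop (a joint): Stop button: mushroom-headed spring button. Value = how far it is pressed, m: 0 up, 0.006 fully down; needs 4 N fully down.
- stop_top (a point): Top of the domed mushroom head, 50 mm in diameter, 45 mm above the deck: the widest and tallest control. Moulded black plastic. Works straight up and down. Sits on an aluminium faceplate 84 mm square and 8 mm thick.
- small_jar: Loose small glass frit jar with white lid, 40 mm in diameter, 50 mm high, standing on the deck in the sixth place. Origin: centre of its underside, z up.
- tall_jar: Loose glass frit jar with white lid, 68 mm in diameter, 100 mm high, on the bench to the left of the console. Origin: centre of its underside.
- mid_jar: Loose glass frit jar with white lid, 56 mm in diameter, 78 mm high, on the bench to the right of the console. Origin: centre of its underside.
- glass_bar: Loose bar of amber glass, 160 mm (its y) by 30 mm by 18 mm high, lying on the bench beyond the console. Origin: centre of its underside.

How it is judged:
On the way, in this order (a step that is already met when the one before it is completed fails the run):
1. the power rocker is switched on (value of joint rocker above 0.36 rad), for 0.1 s.
2. the long key is fully down (value of joint long_key above 0.0062 m), for 0.1 s.
3. the start button is pressed fully down (value of joint start above 0.006 m), for 0.1 s.
At the end, for the whole second after the job is handed in: Rocker on (over 0.36 of 0.44 rad), long key down (over 6.2 of 8 mm), start button back up (under 2 mm), short key and stop button not pressed (under 3 mm), jars and glass bar at rest within 15 mm of where they stood, the hand touching nothing (value of joint rocker above 0.36 rad and value of joint long_key above 0.0062 m and value of joint start below 0.002 m and value of joint each of short_key, stop below 0.003 m and distance of each of small_jar, tall_jar, mid_jar, glass_bar from where it was at the start of the episode below 0.015 m and linear speed of each of small_jar, tall_jar, mid_jar, glass_bar below 0.02 m/s).
It fails at once if the long key was pressed before the rocker was on (value of joint long_key above 0.004 m and value of joint rocker below 0.33 rad).
It fails at once if the start button was pressed before the rocker was on and the long key was down (value of joint start above 0.003 m and (value of joint rocker below 0.33 rad or value of joint long_key below 0.0058 m)).
It fails at once if the short square key was pressed (value of joint short_key above 0.003 m).
It fails at once if the mushroom stop button was pressed (value of joint stop above 0.003 m).
It fails at once if a jar or the glass bar was moved or lifted (distance of any of small_jar, tall_jar, mid_jar, glass_bar from where it was at the start of the episode above 0.015 m).
It also fails if it takes over 48 s, if anything falls off the work surface, if the arm or the gripper's body presses on something with over 40 N, if the wrist force passes 120 N, or if a joint passes its speed limit or range.

ROBOT

A 6-joint arm with a two-finger parallel gripper is mounted at the origin on the work surface. World frame = base frame: x ahead of the robot, y to its left, z up, the work surface at z = 0. Lengths are in m, angles in rad, forces in N, time in s.
With the tool pointing down it reaches from about 0.275 to 0.75 m from the base axis. Payload 10.2 kg.
Tool frame: the origin (TCP) lies on the centre line of the jaws, within the pads' length; the fingertips stand env.nose_length ahead of it and the grasp point (between the pads) is the TCP (env.nose_length is the distance from the TCP to the fingertips, in m); z points along the fingers, y is the line along which they close (so a half turn about z gives the same grasp; the last joint's range is limited). The gripper opens to 88 mm and grips with 3 to 60 N. Pads are 18 mm wide; open, the fingers measure 123 mm over their backs; the gripper's body (75 mm by 187 mm) begins 45 mm behind the grasp point.
Start: joints at [-1.511, 0.313, 1.498, -0, 1.331, -0.223], TCP at [0.146, -0.504, 0.224] pointing down, gripper open.
Joint ranges: [-2.94, 2.94], [-0.97, 2.17], [0.19, 2.56], [-1.23, 4.37], [0.02, 3.11], [-2.88, 2.88]. Speed limits (rad/s): [2.39, 2.39, 3.01, 3.14, 3.14, 3.14].

INTERFACE

Orientations are given as a 3x3 rotation matrix whose columns are the frame's x, y, z axes.
In Python, from workcell import env gives the robot as it stands. The module is installed in compiled form; this text tells all that it offers.
- The arm moves only by the tool move_arm, never from a script. Its argument "steps" is a list of rows, each a list of 6 numbers: the shift along the world's x, y, z scaled (see below), then the turn, a rotation vector about the world's x, y, z scaled (see below). In form: [[x, y, z, ax, ay, az], ...]. A call has 1 to 12 rows; each row is the pose to reach, as a shift and turn from the pose commanded when the call began, turning the shorter way round; what a row does not reach only later rows make up. The controller multiplies each number of a shift by 12 cm and each number of a turn by pi rad. A row lasts 1/10 s, in which the tool goes at most 50 mm and 8.59 degrees, less where a joint would pass 70% of its speed; a pose out of reach is approached as far as the arm can. A call with a number of a shift or a turn outside -1 to 1 is refused whole. A call with a gripper value outside its range is refused whole. "gripper" is the opening, from 0 (shut) to 1 (fully open), set as the call begins (left out, the last holds). The fingers move at their own pace and stop on an object; "grip_force" is the grip in N (left out, the last holds). Time passes only in rows, so rows that repeat a pose let the fingers close. It gives the time, the measured TCP pose, the force, the opening and the grip force at its end, in the units of the state.
- env.state(): the state, without advancing time (a new reading comes with each control period).
- env.snapshot(name): name is "side" or "top" or "wrist"; returns a dict with "pixels" (480x640x3 uint8, red, green, blue), "mtx" (3x3 intrinsics, pixels), "dist_coeffs" ([k1, k2, p1, p2, k3] as OpenCV has them; the pictures are not rectified), "R" (3x3) and "t" (3): a world point X has camera coordinates R X + t; the wrist camera has in their place "T_tool_cam" (4x4, takes a point from camera to tool coordinates, whose origin is the TCP and whose axes are the flange's). Camera axes: x right, y down, z forward; pixel columns grow to the right and rows downward; lengths in m; the calibration is good to about 2 mm. A picture is of the moment at which its call begins: read the wrist's pose just before it. There is no depth.
- env.sign_off(): hands the job in; it is judged then, once.
The state is a dict: "t": time; "q": joint angles; "qd": joint speeds; "effort": joint torques, N m; "eef_pos": TCP position; "eef_rot": TCP orientation; "ft_force": force on the tool from outside, world axes, zero at the start; "torque": the same for the moment, N m; "finger_gap": opening from 0.0 (shut) to 1.0 (fully open); "gripper_force": force on a finger pad.
Only numpy, scipy, OpenCV 4.12 (cv2) and the standard library are available. Lean on these libraries where they do the work, as an engineer would, in place of code of your own. Each camera call takes 0.05 s, during which the arm holds its last target. There are 200 camera calls.

## Working session

There is one attempt and no reset: what is moved stays moved. The work goes in short steps, Python scripts to look and compute and a tool call to move; the robot and the scene stay as the last step left them, time stands still between calls to the robot, and variables do not carry over. Pictures are saved under pics/ and viewed, at most 10 in all, crops included, and the job is handed in when it is done.

Besides the shell and the picture viewer there is one more tool, called after "Emit:" as a command line: name --pt "numbers of a row" for each row, then --argument value for the rest. move_arm: Moves the arm, as the interface text tells. Its arguments: {"type":"object","properties":{"steps":{"type":"array","items":{"type":"array","items":{"type":"number","minimum":-1,"maximum":1}}},"gripper":{"type":"number"},"grip_force":{"type":"number"}},"required":["steps"]}

```bash
mkdir -p pics
python3 - <<'E'
from workcell import env
import cv2,numpy as np
s=env.state();print(s['t'],s['eef_pos'],s['eef_rot'],env.nose_length,s['finger_gap'])
for n in('top','side'):
    d=env.snapshot(n);cv2.imwrite(f'pics/{n}0.png',d['pixels'][:,:,::-1]);np.savez(f'{n}0.npz',**d)
    print(n,d['mtx'].tolist(),np.array(d['dist_coeffs']).tolist(),(-d['R'].T@d['t']).round(3))
E
```

```text
0.0 [ 0.14648482 -0.50388053  0.22386967] [[ 9.60260130e-01  2.79106571e-01 -6.41923739e-05]
 [ 2.79106427e-01 -9.60259345e-01  1.26176991e-03]
 [ 2.90526945e-04 -1.22954384e-03 -9.99999202e-01]] 0.019 0.9989028578067358
top [[478.4767558580748, 0.0, 314.73916860652946], [0.0, 478.4767558580748, 234.87306837806096], [0.0, 0.0, 1.0]] [-0.10410853719382253, 0.0, 0.0, 0.0, 0.0] [0.381 0.03  1.168]
side [[448.16412303503677, 0.0, 319.37434529792864], [0.0, 448.16412303503677, 241.64302529009655], [0.0, 0.0, 1.0]] [-0.04705115306779705, 0.0, 0.0, 0.0, 0.0] [0.178 0.488 0.723]
```

View pics/top0.png

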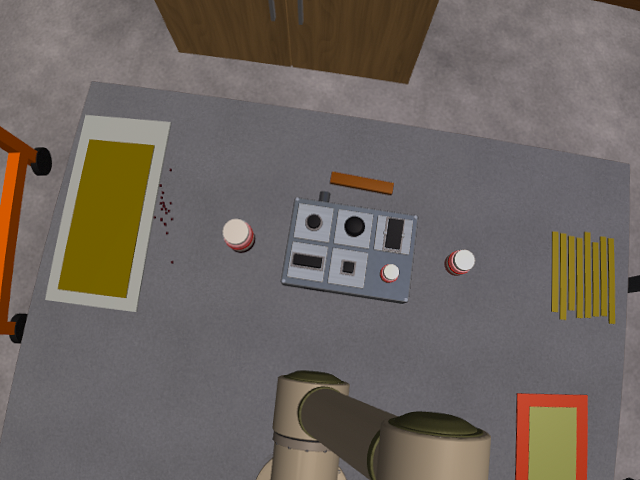

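View pics/side0.png

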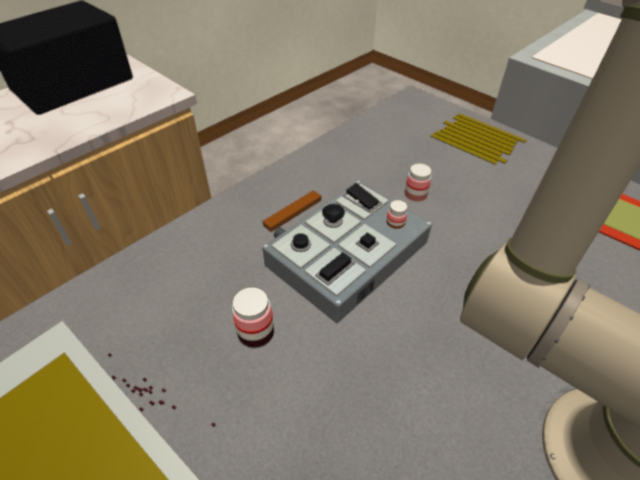

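The top view shows start (314,222), mushroom (355,226), rocker (394,235), long key (308,261), short key (348,267) and small jar (390,272). The side view agrees: start (301,241), stop (334,215), rocker (362,196), long (335,265), short (368,240). Next I measure the blobs and triangulate.

```bash
cat > h.py <<'E'
import cv2,numpy as np
def blobs(d,seeds,thr=45,r=22):
    g=d['pixels'].max(2); m=(g<thr).astype(np.uint8)
    n,l,st,c=cv2.connectedComponentsWithStats(m)
    out={}
    for k,p in seeds.items():
        i=min((i for i in range(1,n) if st[i,4]>25),key=lambda i:np.hypot(*(c[i]-p)))
        out[k]=(c[i],st[i],cv2.minAreaRect(cv2.findContours((l==i).astype(np.uint8),0,1)[0][0]))
    return out
def ray(d,uv):
    p=cv2.undistortPoints(np.array([[uv]],float),d['mtx'],np.array(d['dist_coeffs'],float))[0,0]
    R=d['R'];return -R.T@d['t'].ravel(),R.T@np.array([*p,1])
def plane(d,uv,z):
    o,v=ray(d,uv);return o+v*(z-o[2])/v[2]
def tri(r1,r2):
    (a,u),(b,v)=r1,r2
    s=np.linalg.lstsq(np.c_[u,-v],b-a,rcond=None)[0]
    p,q=a+s[0]*u,b+s[1]*v;return (p+q)/2,np.linalg.norm(p-q)
E
python3 - <<'E'
from h import *
T=np.load('top0.npz');S=np.load('side0.npz')
ts=dict(start=(314,222),stop=(355,226),rocker=(394,235),long=(308,261),short=(348,267))
ss=dict(start=(301,241),stop=(334,215),rocker=(362,196),long=(335,265),short=(368,240))
bt,bs=blobs(T,ts),blobs(S,ss)
for k in ts:
    ct,cs=bt[k][2][0],bs[k][2][0]
    h={'stop':.1,'rocker':.084}.get(k,.086)
    X,e=tri(ray(T,ct),ray(S,cs))
    print(k,bt[k][0].round(1),bt[k][1][2:],bs[k][0].round(1),bs[k][1][2:],'tri',X.round(4),round(e,4),'top',plane(T,ct,h).round(4)[:2],'side',plane(S,cs,h).round(4)[:2])
a=np.vstack([cv2.resize(T['pixels'][185:310,270:430],(800,625))[:, :, ::-1]]);cv2.imwrite('pics/tc.png',cv2.resize(a,(768,600)))
cv2.imwrite('pics/sc.png',cv2.resize(S['pixels'][175:325,255:440],(740,600),interpolation=2)[:,:,::-1])
E
```

```text
start [313.4 221.2] [ 12  13 132] [300.2 241.1] [ 14  13 153] tri [0.6335 0.0717 0.0765] 0.0008 top [0.6317 0.0715] side [0.6265 0.0776]
stop [354.1 226.2] [ 20  20 302] [332.8 212.5] [ 21  17 250] tri [ 0.6334 -0.0225  0.0939] 0.0008 top [ 0.6316 -0.0224] side [ 0.6293 -0.0174]
rocker [393.8 233.6] [ 18  30 418] [362.1 196.4] [ 31  24 327] tri [ 0.6343 -0.1181  0.0774] 0.0011 top [ 0.6323 -0.1175] side [ 0.6301 -0.1117]
long [307.1 260.8] [ 29  14 287] [334.8 266.9] [ 30  27 368] tri [0.5389 0.0715 0.0756] 0.0003 top [0.5373 0.071 ] side [0.5332 0.0782]
short [348.2 266.9] [ 11  11 100] [367.2 240.6] [ 15  14 127] tri [ 0.5398 -0.0243  0.0746] 0.0004 top [ 0.538  -0.0238] side [ 0.5337 -0.0152]
```

View pics/tc.png

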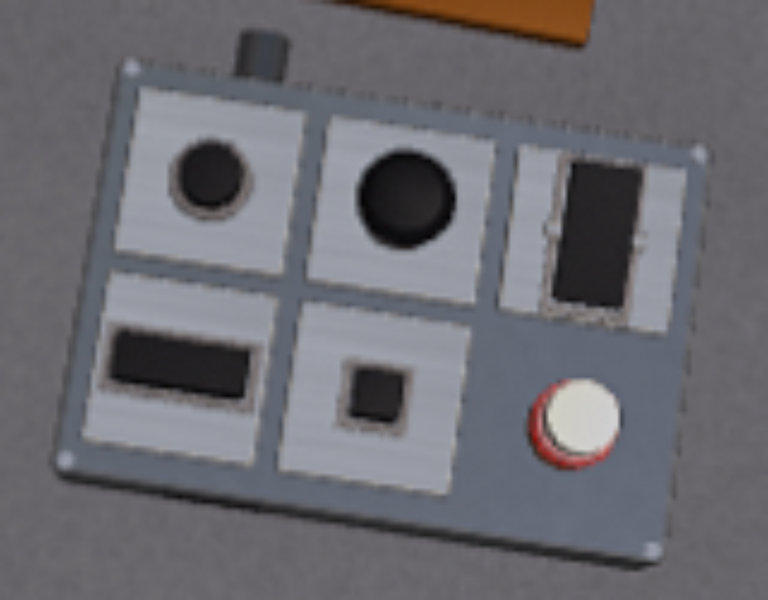

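View pics/sc.png

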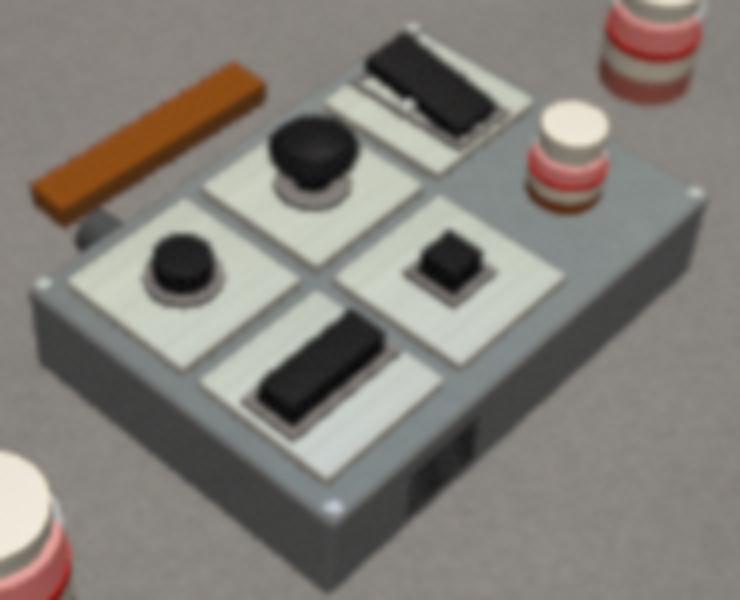

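Emit:
move_arm --pt "0.5 0.38 0 0 0 -0.045" --pt "1 0.76 0 0 0 -0.09" --pt "1 0.76 0 0 0 -0.09" --pt "1 0.76 0 0 0 -0.09" --pt "1 0.76 0 0 0 -0.09" --gripper 0 --grip_force 20

```text
t: 0.6
eef_pos: [0.2671, -0.4124, 0.2244]
eef_rot: [[1.0, 0.003, -0.0], [0.003, -1.0, 0.0], [-0.0, -0.0, -1.0]]
ft_force: [0.1, -0.1, 0.2]
finger_gap: 0.568
gripper_force: 0.0
```

Emit:
move_arm --pt "0.4 0.3 0 0 0 0" --pt "0.8 0.6 0 0 0 0" --pt "1 0.76 0 0 0 0" --pt "1 0.76 0 0 0 0"

```text
t: 1.0
eef_pos: [0.3888, -0.3198, 0.2242]
eef_rot: [[1.0, 0.004, 0.0], [0.004, -1.0, 0.001], [0.0, -0.001, -1.0]]
ft_force: [-1.0, -0.3, -1.3]
finger_gap: 0.208
gripper_force: 0.0
```

Emit:
move_arm --pt "0.4 0.3 0 0 0 0" --pt "0.8 0.6 0 0 0 0" --pt "1 0.76 0 0 0 0" --pt "1 0.76 0 0 0 0"

```text
t: 1.4
eef_pos: [0.5087, -0.2291, 0.2238]
eef_rot: [[1.0, 0.003, 0.0], [0.003, -1.0, 0.001], [0.0, -0.001, -1.0]]
ft_force: [0.8, 0.1, -0.9]
finger_gap: 0.008
gripper_force: 0.0
```

Emit:
move_arm --pt "0.4 0.3 0 0 0 0" --pt "0.8 0.6 0 0 0 0" --pt "1 0.76 0 0 0 0" --pt "1 0.76 0 0 0 0" --pt "1 0.76 0 0 0 0"

```text
t: 1.9
eef_pos: [0.6261, -0.141, 0.2235]
eef_rot: [[1.0, -0.001, -0.001], [-0.001, -1.0, -0.0], [-0.001, 0.0, -1.0]]
ft_force: [0.7, -0.3, 0.7]
finger_gap: 0.004
gripper_force: 0.0
```

Run:
```python
from workcell import env
import cv2,numpy as np
s=env.state();d=env.snapshot('wrist');print(s['eef_pos'],d['T_tool_cam'])
M=np.eye(4);M[:3,:3]=s['eef_rot'];M[:3,3]=s['eef_pos'];M=M@d['T_tool_cam'];d['R']=M[:3,:3].T;d['t']=-d['R']@M[:3,3]
np.savez('w1.npz',**d);cv2.imwrite('pics/w1.png',d['pixels'][:,:,::-1])
```

```text
[ 0.62612599 -0.14104818  0.22347149] [[-1.23693284e-03 -9.47253294e-01 -3.20483489e-01  8.43858960e-02]
 [ 9.99999181e-01 -1.06622051e-03 -7.08151745e-04  5.01937391e-04]
 [ 3.29093005e-04 -3.20484103e-01  9.47253837e-01 -1.59365410e-01]
 [ 0.00000000e+00  0.00000000e+00  0.00000000e+00  1.00000000e+00]]
```

View pics/w1.png

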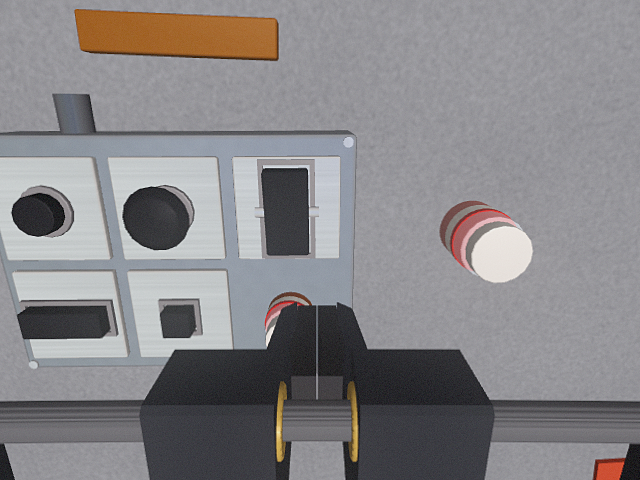

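The wrist view shows the rocker at (262–309, 168–255), the start cap top at about (38,214), the long key top at about (63,322), and closed fingertips. I cross-check positions and heights against the top view.

Run:
```python
from h import *
T=np.load('top0.npz');W=np.load('w1.npz')
ts=dict(start=(314,222),rocker=(394,235),long=(308,261),stop=(355,226))
ws=dict(start=(40,214),rocker=(286,211),long=(63,322),stop=(157,217))
bt,bw=blobs(T,ts),blobs(W,ws,50)
for k in ts:
    h={'stop':.1,'rocker':.084}.get(k,.086);a,b=bt[k][2][0],bw[k][2][0]
    X,e=tri(ray(T,a),ray(W,b));print(k,b,bw[k][1],'tri',X.round(4),round(e,4),'top',plane(T,a,h)[:2].round(4),'wrist',plane(W,b,h)[:2].round(4))
for n,u in dict(rfarL=(264,168),rfarR=(307,168)).items(): print(n,plane(W,u,.0915).round(4))
for n,u in dict(rnearL=(266,255),rnearR=(309,255)).items(): print(n,plane(W,u,.076).round(4))
```

```text
start (38.0294189453125, 214.61766052246094) [  12  193   53   43 1471] tri [0.6331 0.0716 0.079 ] 0.0005 top [0.6317 0.0715] wrist [0.6347 0.0665]
rocker (308.0, 235.5) [308 219   1  34  34] tri [ 0.6257 -0.1252  0.1005] 0.0207 top [ 0.6323 -0.1175] wrist [ 0.6175 -0.1347]
long (50.5, 322.0) [ 18 306  66  33 457] tri [0.5406 0.0742 0.0842] 0.0086 top [0.5373 0.071 ] wrist [0.5443 0.0763]
stop (149.7753143310547, 215.67742919921875) [123 187  61  63 446] tri [ 0.6345 -0.0211  0.0941] 0.0043 top [ 0.6316 -0.0224] wrist [ 0.6375 -0.022 ]
rfarL [ 0.6701 -0.104   0.0915]
rfarR [ 0.6701 -0.1346  0.0915]
rnearL [ 0.5986 -0.1006  0.076 ]
rnearR [ 0.5985 -0.1352  0.076 ]
```

Emit:
move_arm --pt "0.28 0.19 0 0 0 0" --pt "0.28 0.19 -0.2 0 0 0" --pt "0.28 0.19 -0.5 0 0 0" --pt "0.28 0.19 -0.8 0 0 0" --pt "0.28 0.19 -0.8 0 0 0" --pt "0.28 0.19 -0.8 0 0 0"

```text
t: 2.55
eef_pos: [0.6598, -0.1184, 0.1298]
eef_rot: [[1.0, -0.002, 0.001], [-0.002, -1.0, -0.0], [0.001, 0.0, -1.0]]
ft_force: [-0.4, 0.8, 0.3]
finger_gap: 0.006
gripper_force: 0.0
```

Emit:
move_arm --pt "0 0 -0.08 0 0 0" --pt "0 0 -0.12 0 0 0" --pt "0 0 -0.15 0 0 0" --pt "0 0 -0.17 0 0 0" --pt "0 0 -0.19 0 0 0" --pt "0 0 -0.21 0 0 0" --pt "0 0 -0.21 0 0 0"

```text
t: 3.25
eef_pos: [0.66, -0.1165, 0.1029]
eef_rot: [[1.0, 0.0, -0.0], [0.0, -1.0, 0.0], [-0.0, -0.0, -1.0]]
ft_force: [0.6, 0.6, -0.1]
finger_gap: 0.004
gripper_force: 0.0
```

Emit:
move_arm --pt "0 -0.01 -0.02 0 0 0" --pt "0 -0.01 -0.03 0 0 0" --pt "0 -0.01 -0.03 0 0 0"

```text
t: 3.55
eef_pos: [0.66, -0.1178, 0.0994]
eef_rot: [[1.0, 0.0, -0.0], [0.0, -1.0, 0.0], [-0.0, -0.0, -1.0]]
ft_force: [-0.3, 0.8, -0.2]
finger_gap: 0.007
gripper_force: 0.0
```

Emit:
move_arm --pt "0 0 -0.01 0 0 0" --pt "0 0 -0.02 0 0 0" --pt "0 0 -0.02 0 0 0"

```text
t: 3.85
eef_pos: [0.66, -0.1177, 0.097]
eef_rot: [[1.0, 0.0, -0.0], [0.0, -1.0, 0.0], [-0.0, -0.0, -1.0]]
ft_force: [1.0, 0.4, -0.2]
finger_gap: 0.007
gripper_force: 0.0
```

Run:
```python
from workcell import env
import cv2,numpy as np
print(env.state()['ft_force'],env.state()['torque'])
d=env.snapshot('wrist')['pixels'];e=env.snapshot('side')['pixels']
a=cv2.resize(e[150:250,310:430],(480,400),interpolation=2)
b=cv2.resize(d[100:400,200:440],(320,400))
cv2.imwrite('pics/c2.png',np.hstack([a,b])[:,:,::-1])
```

```text
[ 0.96910271  0.44396714 -0.24938942] [-0.01908975  0.03199371 -0.00174618]
```

View pics/c2.png

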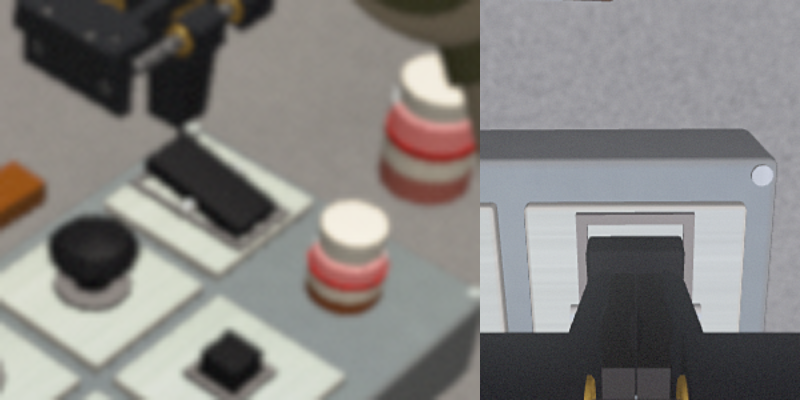

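The left crop shows the finger just at the rocker's far end. It isn't clear whether the paddle has tilted, so I compare it with the earlier side picture.

Run:
```python
from workcell import env
import cv2,numpy as np
e=env.snapshot('side')['pixels'];S=np.load('side0.npz')['pixels']
f=lambda p:cv2.resize(p[165:225,335:395],(390,390),interpolation=cv2.INTER_CUBIC)
cv2.imwrite('pics/c3.png',np.hstack([f(S),f(e)])[:,:,::-1])
```

```text
(no output)
```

View pics/c3.png

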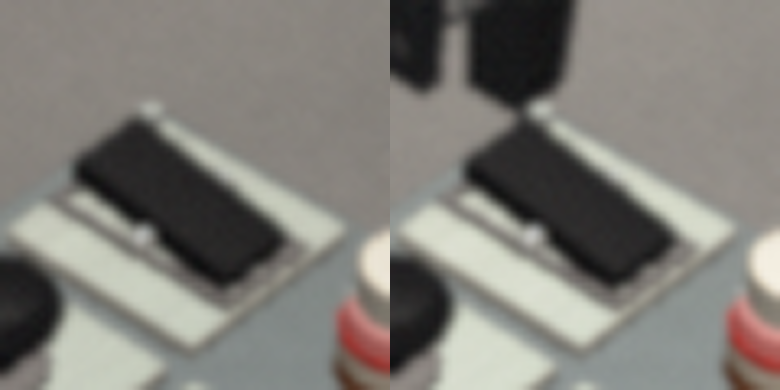

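The paddle hasn't moved, and the finger stops short of it. I project the supposed fingertip to check.

Run:
```python
from workcell import env
from h import *
S=env.snapshot('side')
s=env.state();print(s['eef_pos'],s['q'].round(3) if hasattr(s['q'],'round') else s['q'])
def proj(d,X):return cv2.projectPoints(np.array([X],float),cv2.Rodrigues(d['R'])[0],np.array(d['t'],float),d['mtx'],np.array(d['dist_coeffs'],float))[0].ravel().round(1)
p=np.array(s['eef_pos'])
for dz in (0,.01,.019,.03): print(dz,proj(S,p-[0,0,dz]))
print('paddle far end mid',proj(S,[.669,-.1185,.092]),'deck z .06',proj(S,[.66,-.1185,.06]))
for z in (.078,.09,.1,.11): print(z,plane(S,(354.5,181),z).round(4))
T=np.load('top0.npz')
# plate corners in top vs side: deck corner dots
for z in(0.06,): print(plane(T,(270+698*160/768,185+153*125/600),z).round(4), plane(S,(335+150/6.5,165+108/6.5),z).round(4))
X,e=tri(ray(T,(270+698*160/768,185+153*125/600)),ray(S,(335+150/6.5,165+108/6.5)));print('corner tri',X.round(4),e.round(4))
```

```text
[ 0.66011374 -0.11774935  0.09726757] [-0.351  0.742  1.157  0.     1.242  1.22 ]
0 [353.7 184. ]
0.01 [353.5 187.5]
0.019 [353.2 190.7]
0.03 [352.9 194.4]
paddle far end mid [350.8 183.9] deck z .06 [353.  196.8]
0.078 [ 0.6809 -0.1458  0.078 ]
0.09 [ 0.6715 -0.134   0.09  ]
0.1 [ 0.6637 -0.1241  0.1   ]
0.11 [ 0.6559 -0.1143  0.11  ]
[ 0.6867 -0.1666  0.06  ] [ 0.6874 -0.1677  0.06  ]
corner tri [ 0.6864 -0.1664  0.0613] 0.0001
```

Run:
```python
from workcell import env
from h import *
W=env.snapshot('wrist');s=env.state()
C=np.linalg.inv(W['T_tool_cam'])
def pj(X): return cv2.projectPoints(np.array([X],float),cv2.Rodrigues(C[:3,:3])[0],C[:3,3],W['mtx'],np.array(W['dist_coeffs'],float))[0].ravel().round(0)
for z in(-.02,-.01,0,.01,.019): print(z,[pj((.009,y,z)) for y in(-.0175,.0175)])
M=np.eye(4);M[:3,:3]=s['eef_rot'];M[:3,3]=s['eef_pos'];M=M@W['T_tool_cam'];W['R']=M[:3,:3].T;W['t']=-W['R']@M[:3,3]
print(s['eef_pos'],'deck corner dot (0.6865,-.1665,.06) in wrist',cv2.projectPoints(np.array([[.6865,-.1665,.06]]),cv2.Rodrigues(W['R'])[0],W['t'],W['mtx'],np.array(W['dist_coeffs'],float))[0].ravel())
print('seen approx',(200+(762-480)*.75,100+175*.75))
S=env.snapshot('side')['pixels'];cv2.imwrite('pics/c4.png',np.hstack([cv2.resize(S[100:220,290:410],(400,400),interpolation=2),cv2.resize(env.snapshot('top')['pixels'][175:275,340:440],(400,400),interpolation=2)])[:,:,::-1])
```

```text
-0.02 [array([270., 315.]), array([361., 315.])]
-0.01 [array([273., 303.]), array([359., 303.])]
0 [array([275., 293.]), array([356., 293.])]
0.01 [array([277., 283.]), array([354., 283.])]
0.019 [array([279., 276.]), array([353., 276.])]
[ 0.66010925 -0.11774576  0.09726797] deck corner dot (0.6865,-.1665,.06) in wrist [412.52490558 229.51883936]
seen approx (411.5, 231.25)
```

View pics/c4.png

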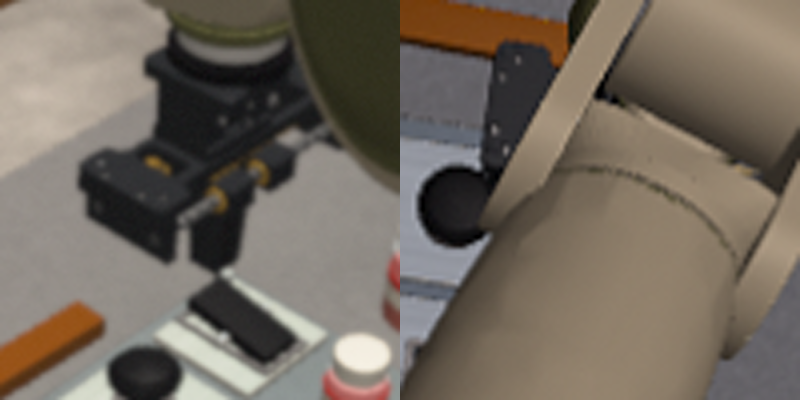

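The side view shows the fingertip stopping well above the paddle, so the real tip seems to sit behind where I took it to be. I triangulate the tip corner (front, +y) from the wrist view (288,305) and the side view (347,178.5).

Run:
```python
from workcell import env
from h import *
W=env.snapshot('wrist');S=env.snapshot('side');s=env.state()
p=np.array(s['eef_pos'])
M=np.eye(4);M[:3,:3]=s['eef_rot'];M[:3,3]=p;M=M@W['T_tool_cam'];W['R']=M[:3,:3].T;W['t']=-W['R']@M[:3,3]
for w in((288,305),(280,305),(280,277)):
    X,e=tri(ray(W,w),ray(S,(347,178.5)));print(w,X.round(4),(X-p).round(4),round(e,4))
print('V on wrist-known y', [plane(S,(354.5,181.5),z).round(4).tolist() for z in(.1,.11,.115,.12,.125)])
print('R', [plane(S,(362,178),z).round(4).tolist() for z in(.1,.11,.12,.125)])
g=W['pixels'].max(2).astype(int)
print('wrist col profile 317:',[(r,g[r,305]) for r in range(260,330,3)])
gs=S['pixels'].max(2).astype(int)
for r in range(168,200,1): print(r,gs[r,342:368])
```

```text
(288, 305) [ 0.6711 -0.1068  0.1126] [0.011  0.011  0.0154] 0.0002
(280, 305) [ 0.6708 -0.1046  0.1137] [0.0107 0.0131 0.0164] 0.0022
(280, 277) [ 0.6774 -0.107   0.1077] [0.0173 0.0107 0.0104] 0.0096
V on wrist-known y [[0.6626, -0.1228, 0.1], [0.6548, -0.113, 0.11], [0.6509, -0.1081, 0.115], [0.647, -0.1032, 0.12], [0.6431, -0.0983, 0.125]]
R [[0.6589, -0.1439, 0.1], [0.6512, -0.1338, 0.11], [0.6434, -0.1236, 0.12], [0.6396, -0.1185, 0.125]]
wrist col profile 317: [(260, np.int64(80)), (263, np.int64(153)), (266, np.int64(156)), (269, np.int64(211)), (272, np.int64(210)), (275, np.int64(213)), (278, np.int64(49)), (281, np.int64(63)), (284, np.int64(60)), (287, np.int64(56)), (290, np.int64(67)), (293, np.int64(64)), (296, np.int64(64)), (299, np.int64(66)), (302, np.int64(63)), (305, np.int64(55)), (308, np.int64(57)), (311, np.int64(56)), (314, np.int64(58)), (317, np.int64(53)), (320, np.int64(51)), (323, np.int64(53)), (326, np.int64(57)), (329, np.int64(51))]
168 [ 37  61  85  97  88  50  27  27  25  25  23  23  26  26  26  24  22  22
  23  29  62 108 142 150 148 150]
169 [ 47
[... 2732 characters left out ...]

  45  43  43  44  42  44  41  47]
194 [143 138 134 128 129 133 116  82  40  20  27  34  41  44  45  45  44  45
  44  44  44  44  42  41  42  39]
195 [136 130 132 146 172 187 178 143  89  45  26  26  31  40  44  46  45  45
  45  46  44  43  45  41  41  41]
196 [161 141 130 143 168 190 197 183 151 109  67  34  24  27  38  42  46  47
  46  45  45  44  45  43  44  43]
197 [198 182 152 133 141 157 175 188 190 175 131  74  34  24  26  37  41  44
  45  46  43  44  45  43  43  43]
198 [214 209 191 164 142 134 141 162 186 197 179 133  82  40  31  33  37  40
  45  45  46  46  44  45  45  45]
199 [218 218 211 202 188 165 139 137 155 176 187 175 143  99  95  91  62  37
  40  45  45  46  45  45  45  44]
```

The tip corner triangulates with 0.2 mm ray error: the closed tip stands about 16 mm above (behind) the TCP. That leaves less room under the gripper body, so I measure its lower edge against the stop button and small jar.

Run:
```python
from workcell import env
from h import *
W=env.snapshot('wrist');S=env.snapshot('side');s=env.state()
p=np.array(s['eef_pos'])
M=np.eye(4);M[:3,:3]=s['eef_rot'];M[:3,3]=p;M=M@W['T_tool_cam'];W['R']=M[:3,:3].T;W['t']=-W['R']@M[:3,3]
for w in((175,350),(143,402)):
  for sd in((315.5,161.5),(314.5,149)):
    X,e=tri(ray(W,w),ray(S,sd));print(w,sd,(X-p).round(4),round(e,4))
o,v=ray(W,(317,350))
for z in (.1,.12,.14,.16): print('row350 centre',z,(plane(W,(175,350),z)-p).round(3),(plane(W,(492,402),z)-p).round(3),'sideV',(plane(S,(341.6,178.6),z)-p).round(3))
W1=np.load('w1.npz')['pixels']
cv2.imwrite('pics/c5.png',np.hstack([cv2.resize(S['pixels'][110:195,300:400],(470,400),interpolation=2),cv2.resize(np.clip(W1[290:480,130:500].astype(int)*2,0,255).astype(np.uint8),(330,400))])[:,:,::-1])
```

```text
(175, 350) (315.5, 161.5) [0.0404 0.0502 0.0694] 0.0406
(175, 350) (314.5, 149) [0.0531 0.0414 0.0897] 0.039
(143, 402) (315.5, 161.5) [0.0325 0.0567 0.0775] 0.0428
(143, 402) (314.5, 149) [0.047  0.0465 0.0959] 0.0408
row350 centre 0.1 [-0.018  0.063  0.003] [-0.045 -0.082  0.003] sideV [0.03  0.007 0.003]
row350 centre 0.12 [-0.005  0.055  0.023] [-0.029 -0.071  0.023] sideV [0.013 0.027 0.023]
row350 centre 0.14 [0.009 0.047 0.043] [-0.012 -0.061  0.043] sideV [-0.003  0.046  0.043]
row350 centre 0.16 [0.022 0.038 0.063] [ 0.004 -0.051  0.063] sideV [-0.02   0.065  0.063]
```

View pics/c5.png

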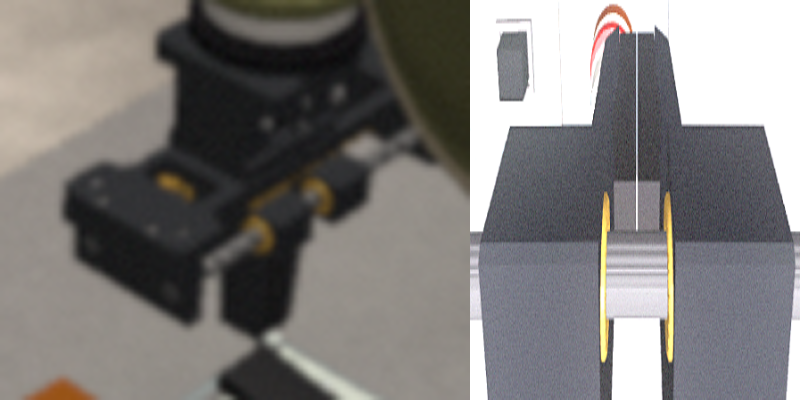

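The crops show the body's end plate with the finger well below it. The tip-to-body distance is as described (about 66 mm), so only the height offset differs. I continue down gently.

Emit:
move_arm --pt "0 0 -0.08 0 0 0" --pt "0 0 -0.12 0 0 0" --pt "0 0 -0.15 0 0 0" --pt "0 0 -0.17 0 0 0" --pt "0 0 -0.17 0 0 0"

```text
t: 4.9
eef_pos: [0.66, -0.1177, 0.0764]
eef_rot: [[1.0, 0.0, -0.0], [0.0, -1.0, 0.0], [-0.0, -0.0, -1.0]]
ft_force: [0.6, 0.0, 0.6]
finger_gap: 0.002
gripper_force: 0.0
```

Emit:
move_arm --pt "0 0 -0.01 0 0 0" --pt "0 0 -0.02 0 0 0" --pt "0 0 -0.03 0 0 0" --pt "0 0 -0.03 0 0 0"

```text
t: 5.3
eef_pos: [0.6603, -0.1178, 0.0734]
eef_rot: [[1.0, 0.0, 0.001], [0.0, -1.0, -0.0], [0.001, 0.0, -1.0]]
ft_force: [2.1, 0.2, 1.5]
finger_gap: 0.006
gripper_force: 0.9
```

Contact at TCP z ≈ 0.075, as the triangulation predicted (tip = TCP + 16 mm). I push on.

Emit:
move_arm --pt "0 0 -0.01 0 0 0" --pt "0 0 -0.02 0 0 0" --pt "0 0 -0.03 0 0 0" --pt "0 0 -0.04 0 0 0" --pt "0 0 -0.05 0 0 0" --pt "0 0 -0.05 0 0 0"

```text
t: 5.9
eef_pos: [0.6603, -0.1178, 0.0673]
eef_rot: [[1.0, 0.0, 0.001], [0.0, -1.0, -0.0], [0.001, 0.0, -1.0]]
ft_force: [3.6, -0.8, 3.0]
finger_gap: 0.004
gripper_force: 1.7
```

Emit:
move_arm --pt "0 0 -0.01 0 0 0" --pt "0 0 -0.02 0 0 0" --pt "0 0 -0.02 0 0 0"

```text
t: 6.2
eef_pos: [0.6605, -0.1178, 0.0658]
eef_rot: [[1.0, 0.0, 0.001], [0.0, -1.0, -0.0], [0.001, 0.0, -1.0]]
ft_force: [3.2, 0.4, 8.2]
finger_gap: 0.007
gripper_force: 4.3
```

Emit:
move_arm --pt "0 0 -0.01 0 0 0" --pt "0 0 -0.01 0 0 0" --pt "0 0 -0.01 0 0 0"

```text
t: 6.5
eef_pos: [0.6606, -0.1179, 0.0656]
eef_rot: [[1.0, 0.0, 0.002], [0.0, -1.0, -0.001], [0.002, 0.001, -1.0]]
ft_force: [0.1, 1.4, 14.2]
finger_gap: 0.006
gripper_force: 7.1
```

Emit:
move_arm --pt "0 0 -0.01 0 0 0" --pt "0 0 -0.01 0 0 0" --pt "0 0 -0.01 0 0 0"

```text
t: 6.8
eef_pos: [0.6607, -0.1179, 0.0654]
eef_rot: [[1.0, 0.0, 0.003], [0.0, -1.0, -0.001], [0.003, 0.001, -1.0]]
ft_force: [-2.5, 1.5, 22.3]
finger_gap: 0.007
gripper_force: 9.9
```

The rocker is at its hard stop. Lift and go over to the long key.

Emit:
move_arm --pt "0 0 0.35 0 0 0" --pt "0 0 0.7 0 0 0" --pt "-0.2 0.25 0.7 0 0 0" --pt "-0.4 0.5 0.7 0 0 0" --pt "-0.5 0.79 0.7 0 0 0" --pt "-0.5 0.79 0.7 0 0 0"

```text
t: 7.4
eef_pos: [0.5979, -0.0195, 0.1459]
eef_rot: [[1.0, 0.004, -0.004], [0.004, -1.0, 0.001], [-0.004, -0.001, -1.0]]
ft_force: [-1.2, -0.4, 0.2]
finger_gap: 0.002
gripper_force: 0.0
```

Emit:
move_arm --pt "-0.2 0.3 0 0 0 0" --pt "-0.4 0.6 0 0 0 0" --pt "-0.5 0.78 0 0 0 0" --pt "-0.5 0.78 0 0 0 0" --pt "-0.5 0.78 0 0 0 0"

```text
t: 7.9
eef_pos: [0.5402, 0.07, 0.1461]
eef_rot: [[1.0, 0.0, -0.001], [0.0, -1.0, -0.0], [-0.001, 0.0, -1.0]]
ft_force: [-0.1, 0.2, 0.0]
finger_gap: 0.001
gripper_force: 0.0
```

Run:
```python
from workcell import env
import cv2,numpy as np
s=env.state();print(s['eef_pos'],s['ft_force'])
d=env.snapshot('wrist')['pixels'];e=env.snapshot('side')['pixels'];S=np.load('side0.npz')['pixels']
f=lambda p:cv2.resize(p[165:225,335:395],(250,250),interpolation=cv2.INTER_CUBIC)
cv2.imwrite('pics/c6.png',np.hstack([np.vstack([f(S),f(e)]),cv2.resize(d[:400],(550,500))])[:,:,::-1])
```

```text
[0.54023258 0.07000267 0.14610233] [-0.11758852  0.21576116  0.02190587]
```

View pics/c6.png

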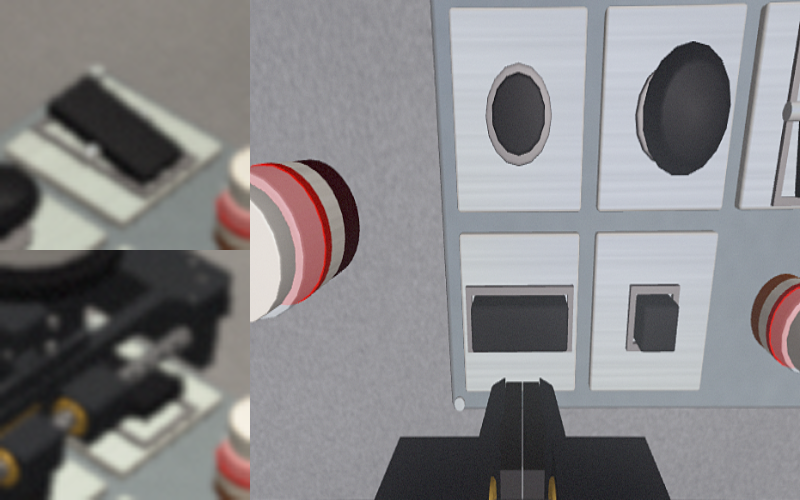

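The rocker's near end is now raised, so it is on. The fingers line up with the long key (column about 520). I press it.

Emit:
move_arm --pt "0 0 -0.3 0 0 0" --pt "0 0 -0.5 0 0 0" --pt "0 0 -0.58 0 0 0" --pt "0 0 -0.6 0 0 0" --pt "0 0 -0.62 0 0 0" --pt "0 0 -0.64 0 0 0" --pt "0 0 -0.64 0 0 0"

```text
t: 8.7
eef_pos: [0.5406, 0.0705, 0.0703]
eef_rot: [[1.0, -0.0, 0.002], [-0.0, -1.0, -0.0], [0.002, 0.0, -1.0]]
ft_force: [0.6, 0.4, -0.1]
finger_gap: 0.009
gripper_force: 0.1
```

Emit:
move_arm --pt "0 0 -0.01 0 0 0" --pt "0 0 -0.02 0 0 0" --pt "0 0 -0.03 0 0 0" --pt "0 0 -0.04 0 0 0" --pt "0 0 -0.04 0 0 0"

```text
t: 9.2
eef_pos: [0.5401, 0.0707, 0.0647]
eef_rot: [[1.0, 0.0, 0.0], [0.0, -1.0, 0.0], [0.0, -0.0, -1.0]]
ft_force: [0.9, -0.9, 1.7]
finger_gap: 0.004
gripper_force: 0.8
```

Emit:
move_arm --pt "0 0 -0.01 0 0 0" --pt "0 0 -0.02 0 0 0" --pt "0 0 -0.03 0 0 0" --pt "0 0 -0.03 0 0 0"

```text
t: 9.6
eef_pos: [0.5404, 0.0707, 0.0636]
eef_rot: [[1.0, 0.0, 0.001], [0.0, -1.0, -0.0], [0.001, 0.0, -1.0]]
ft_force: [-8.0, -0.6, 25.9]
finger_gap: 0.005
gripper_force: 12.8
```

Emit:
move_arm --pt "0 0 -0.01 0 0 0" --pt "0 0 -0.01 0 0 0" --pt "0 0 -0.01 0 0 0"

```text
t: 9.9
eef_pos: [0.5404, 0.0707, 0.0634]
eef_rot: [[1.0, 0.001, 0.002], [0.001, -1.0, -0.001], [0.002, 0.001, -1.0]]
ft_force: [-11.9, -1.0, 34.6]
finger_gap: 0.006
gripper_force: 17.6
```

The long key bottomed at TCP z ≈ 0.0636. Lift and move over the start button.

Emit:
move_arm --pt "0 0 0.3 0 0 0" --pt "0.2 0 0.5 0 0 0" --pt "0.5 0 0.5 0 0 0" --pt "0.78 0 0.5 0 0 0" --pt "0.78 0 0.5 0 0 0" --pt "0.78 0 0.5 0 0 0"

```text
t: 10.5
eef_pos: [0.633, 0.0708, 0.1189]
eef_rot: [[1.0, 0.0, -0.003], [0.0, -1.0, 0.0], [-0.003, -0.0, -1.0]]
ft_force: [-0.4, 0.4, -0.2]
finger_gap: 0.008
gripper_force: 0.0
```

Run:
```python
from workcell import env
from h import *
S0=np.load('side0.npz')
s=env.state();print(s['eef_pos'],s['ft_force'])
S=env.snapshot('side')
for d in(S0,S):
    b=blobs(d,dict(long=(335,266)))['long'];print(b[0].round(1),b[1],b[2])
```

```text
[0.63295698 0.07081918 0.11886251] [-0.40980245  0.35655653 -0.24340938]
[334.8 266.9] [320 254  30  27 368] ((335.03466796875, 266.65350341796875), (11.89079761505127, 32.576560974121094), 50.710594177246094)
[334.  271.9] [320 262  30  18  66] ((335.9284973144531, 271.3764343261719), (8.642923355102539, 31.38373374938965), 67.06790161132812)
```

The long key's blob is lower and shorter, so it stayed down. Now the start button.

Emit:
move_arm --pt "0 0 -0.2 0 0 0" --pt "0 0 -0.34 0 0 0" --pt "0 0 -0.38 0 0 0" --pt "0 0 -0.4 0 0 0" --pt "0 0 -0.42 0 0 0" --pt "0 0 -0.44 0 0 0" --pt "0 0 -0.46 0 0 0" --pt "0 0 -0.46 0 0 0"

```text
t: 11.35
eef_pos: [0.6338, 0.0707, 0.0651]
eef_rot: [[1.0, 0.0, 0.0], [0.0, -1.0, 0.0], [0.0, -0.0, -1.0]]
ft_force: [-1.5, 0.3, 3.1]
finger_gap: 0.002
gripper_force: 1.7
```

Emit:
move_arm --pt "0 0 -0.01 0 0 0" --pt "0 0 -0.02 0 0 0" --pt "0 0 -0.02 0 0 0" --pt "0 0 -0.02 0 0 0"

```text
t: 11.75
eef_pos: [0.6339, 0.0707, 0.064]
eef_rot: [[1.0, 0.0, 0.001], [0.0, -1.0, -0.0], [0.001, 0.0, -1.0]]
ft_force: [-5.6, 0.0, 13.1]
finger_gap: 0.002
gripper_force: 6.5
```

Start has bottomed out with the force well above the spring's 4 N. Release and lift clear.

Emit:
move_arm --pt "0 0 0.2 0 0 0" --pt "0 0 0.5 0 0 0" --pt "0 0 0.9 0 0 0" --pt "0 0 1 0 0 0" --pt "0 0 1 0 0 0" --pt "0 0 1 0 0 0"

```text
t: 12.35
eef_pos: [0.6332, 0.0706, 0.1807]
eef_rot: [[1.0, 0.0, -0.002], [0.0, -1.0, 0.0], [-0.002, -0.0, -1.0]]
ft_force: [0.1, -0.5, 0.1]
finger_gap: 0.005
gripper_force: 0.0
```

Run:
```python
from workcell import env
from h import *
S0=np.load('side0.npz');S=env.snapshot('side');s=env.state();print(s['eef_pos'],s['ft_force'],s['t'])
D=np.abs(S['pixels'].astype(int)-S0['pixels']).max(2)
for n,(u,v) in dict(start=(300,241),short=(368,240),rocker_near=(375,203),long=(335,266),tall=(253,315),small=(397,213),mid=(419,181),bar=(292,210)).items():
    print(n,(D[v-10:v+11,u-10:u+11]>40).sum())
print(blobs(S,dict(start=(300,241)))['start'][:2],blobs(S0,dict(start=(300,241)))['start'][:2])
```

```text
[0.63299055 0.07063851 0.18017015] [-0.38777234  0.21344451 -1.41724384] 12.4
start 0
short 0
rocker_near 119
long 72
tall 0
small 0
mid 423
bar 0
(array([299.51818182, 241.15454545]), array([294, 235,  13,  13, 110], dtype=int32)) (array([300.24836601, 241.05228758]), array([294, 235,  14,  13, 153], dtype=int32))
```

Start is back up. The rocker and long key have changed as wanted, and the short key, tall jar, small jar and bar are unchanged. The mid jar is hidden behind the arm in this view, but every pass near it was well above its height.

```bash
python3 -c "
from workcell import env
print(env.sign_off())"
```

```text
the job is handed in; nothing more can be done
None
```

I switched the rocker on, latched the long key down, pressed and released start, and handed the job in with the hand clear at about 12.4 s of the 48 s allowed. No verdict came back, and in the last check the arm hid the mid jar and I did not check the stop button.

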